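Centre-punch the drill spot at the outer end of a strap's slot

TASK

The old slotted strap is bolted over a new bracket blank as a template for its drill spot. Take the spring-loaded centre punch from the wooden tool block, stand it upright in the strap's slot, slide it home against the slot's outer end (the end away from the bolt) and press it straight down on the blank until you feel its spring snap, then ease off at once instead of ramming it to its stop. Put the punch back down in its hole in the tool block; snap it nowhere else, do not shove the steel block about, and leave the other two tools where they stand.

Things in the scene. Friction and masses are not known exactly. Their poses are not given: they have to be found in the camera images.
- work: loose 3 kg dark steel block 90 x 150 x 30 mm with a 5 mm aluminium bracket blank on top and a 6 mm thick, 32 x 106 mm steel strap over it; origin: centre of the underside, z up, y along the strap. Blank's top 35 mm up, strap's top 41 mm. 17 mm hex bolt through the strap at y = -38 mm, top 50 mm up. Slot along y: 10 mm wide, through to the blank, from y = +5 to +41 mm (rounded ends); outer end: +y
- slot_end (a point): the drill spot: point on the blank's top face (35 mm above the bench) on the slot's centre line, 4 mm short of the slot's outer end: the 8 mm nose rod of the punch is centred here when it stands home against that end. Axes as the work's: y points along the slot to its outer end, z up
- punch_mid (a point): middle of the grip of the centre punch, on its axis, z up along it to the cap. Knurled round steel barrel 16 mm thick, 62 mm long, with a dark knurled cap 17 mm thick, 18 mm long on top; the cap's top is 40 mm above this point, the barrel's lower end 40 mm below. About 170 g. It stands upright in any one of the tool block's three holes; the only tool there with a knurled barrel and cap
- punch_foot (a point): centre of the barrel's flat lower end (13 mm across), on the punch's axis. Below it the 8 mm nose rod stands out, 90 degree point, reground: 18 to 33 mm long, not known. The rod (punch_rod, travel in m) slides in on a spring: 1.5 to 2.5 N for 4 mm, then 5 N rising to about 12 N at 7.5 mm, where it snaps and the force falls at once to about 3.5 N; hard stop at 9.5 mm. Springs back when lifted
- rack: wooden tool block 55 x 172 x 45 mm, fixed; origin: centre of the underside, z up, y along its length. Three upright 11 mm through holes in its top face at y = -55, 0 and +55 mm (x = 0), a tool in each. Tools hang by their shoulders: the punch's lower barrel end (punch_foot) rests on the top face, 45 mm up, its rod in the hole
- pin_punch: pin punch, one of the other tools in the tool block: plain dark eight-sided steel body 14 mm thick standing 62 mm above the block; origin: on its axis at the block's top face, z up
- bradawl: bradawl, one of the other tools in the tool block: pear-shaped pale wooden handle up to 26 mm thick with brass ferrule, standing 57 mm above the block; origin: on its axis at the block's top face, z up

How it is judged:
On the way:
1. the punch has snapped while upright in the slot, home against its outer end (within 2 mm, 4 degrees) (value of joint punch_rod above 0.0078 m and horizontal distance between punch_foot and slot_end below 0.002 m and angle between punch_foot's own z axis and vertical below 0.07 rad), for 0.02 s.
At the end, for the whole second after the job is handed in: the punch stands upright (within 5 degrees) in its hole in the tool block, its barrel's lower end down on the block's top face (within 3 mm), let go, its rod out (z of punch_foot in the frame of rack between 0.042 and 0.048 m and x of punch_foot in the frame of rack between -0.004 and 0.004 m and (y of punch_foot in the frame of rack between -0.004 and 0.004 m or y of punch_foot in the frame of rack between 0.051 and 0.059 m or y of punch_foot in the frame of rack between -0.059 and -0.051 m) and angle between punch_foot's own z axis and vertical below 0.09 rad and value of joint punch_rod below 0.003 m); the robot touches nothing.
It fails at once if the punch snaps anywhere else than at the slot's outer end (over 4 mm away) (value of joint punch_rod above 0.0078 m and horizontal distance between punch_foot and slot_end above 0.004 m).
It fails at once if the punch is rammed into the work (over 18 N) (contact force between punch and work above 18 N).
It fails at once if the steel block is shoved (over 8 mm) (distance of work from where it was at the start of the episode above 0.008 m).
It fails at once if the pin punch or the bradawl is pulled out or knocked over (moved over 15 mm) (distance of any of pin_punch, bradawl from where it was at the start of the episode above 0.015 m).
It also fails if it takes over 61 s, if anything falls off the work surface, if the arm or the gripper's body presses on something with over 40 N, if the wrist force passes 120 N, or if a joint passes its speed limit or range.

ROBOT

A 6-joint arm with a two-finger parallel gripper is mounted at the origin on a cart in front of the work surface, level with it; the furniture and walls round the work are solid. World frame = base frame: x ahead of the robot, y to its left, z up, the work surface at z = 0. Lengths are in m, angles in rad, forces in N, time in s.
With the tool pointing down it reaches from about 0.3 to 1 m from the base axis. Payload 5.1 kg.
Tool frame: the origin (TCP) lies midway between the tips of the shut fingers; the grasp point (between the pads) lies 19 mm behind it; y points along the fingers, x is the direction in which the jaws open and shut, and the axes are right-handed (so a half turn about y gives the same grasp; the last joint's range is limited). The gripper opens to 95 mm and grips with 3 to 60 N. Pads are 20 mm wide; open, the fingers measure 119 mm over their backs; the gripper's body (75 mm by 180 mm) begins 59 mm behind the grasp point.
Start: joints at [-1.393, 0.124, 1.65, -0, 1.367, -0.083], TCP at [0.168, -0.628, 0.215] pointing down, gripper open.
Joint ranges: [-2.61, 2.61], [-1.02, 2.33], [0.03, 2.71], [-1.35, 4.49], [0.32, 2.68], [-2.91, 2.91]. Speed limits (rad/s): [2.57, 2.57, 3.14, 3.14, 3.14, 3.14].

INTERFACE

Orientations are given as a unit quaternion [w, x, y, z].
In Python, from cell import env gives the robot as it stands.
- The arm moves only by the tool servo_tool, never from a script. Its argument "increments" is a list of rows, each an object of numbers: "x", "y", "z": the shift along the tool's x, y, z in m; "wx", "wy", "wz": the turn, a rotation vector about the tool's x, y, z in rad; "claw": the finger opening in m, from 0 to 0.0951. In form: [{"x": .., "y": .., "z": .., "wx": .., "wy": .., "wz": .., "claw": ..}, ...]. A call has 1 to 5 rows; each row is the pose to reach, as a shift and turn from the pose commanded when the call began, along the tool's axes at that moment; what a row does not reach only later rows make up. A row lasts 1/12 s, in which the tool goes at most 41.7 mm and 7.16 degrees, less where a joint would pass 70% of its speed; a pose out of reach is approached as far as the arm can. A call with a gripper value outside its range is refused whole. The fingers move at their own pace and stop on an object; "grip_force" is the grip in N (left out, the last holds). Time passes only in rows, so rows that repeat a pose let the fingers close. It gives the time, the measured TCP pose, the force and the opening at its end, in the units of the state.
- env.sense(): the state, without advancing time (a new reading comes with each control period).
- env.get_image(name): name is "scene" or "top" or "wrist"; returns a dict with "frame" (420x560x3 uint8, blue, green, red), "mtx" (3x3 intrinsics, pixels), "k1" (the pictures are not rectified: a ray, as slopes to the right and down, at radius r is drawn at 1 + k1 r^2 times it, then the intrinsics apply), "T" (4x4, takes a point from camera to world coordinates). Camera axes: x right, y down, z forward; pixel columns grow to the right and rows downward; lengths in m; the calibration is good to about 2 mm. A picture is of the moment at which its call begins. There is no depth.
- env.hand_in(): hands the job in, once; it reports no verdict.
The state is a dict: "time_s": time; "q": joint angles; "dq": joint speeds; "tau": joint torques, N m; "ee_pos": TCP position; "tool_rot": TCP orientation; "ft_force": force on the tool from outside, world axes, zero at the start; "wrist_torque": the same for the moment, N m; "gripper_width": opening from 0.0 (shut) to 1.0 (fully open).
Only numpy, scipy, OpenCV 4.12 (cv2) and the standard library are available. Lean on these libraries where they do the work, as an engineer would, in place of code of your own. Each camera call takes 0.05 s, during which the arm holds its last target. There are 200 camera calls.

## Working session

There is one attempt and no reset: what is moved stays moved. The work goes in short steps, Python scripts to look and compute and a tool call to move; the robot and the scene stay as the last step left them, time stands still between calls to the robot, and variables do not carry over. Pictures are saved under pics/ and viewed, about 8 in all and at most 12, crops included, and the job is handed in when it is done.

Besides the shell and the picture viewer there is one more tool, called after "Request:" as name([rows], argument=value, ...), one row to a line, values as JSON. servo_tool: Moves the arm, as the interface text tells. Its arguments: {"type":"object","properties":{"increments":{"type":"array","items":{"type":"object","properties":{"x":{"type":"number"},"y":{"type":"number"},"z":{"type":"number"},"wx":{"type":"number"},"wy":{"type":"number"},"wz":{"type":"number"},"claw":{"type":"number"}}}},"grip_force":{"type":"number"}},"required":["increments"]}

```bash
mkdir -p pics; cat > h.py <<'E'
import numpy as np, cv2
from cell import env
from scipy.spatial.transform import Rotation as R
def snap(n):
    im=env.get_image(n); np.savez(f'/tmp/{n}.npz',**im); return im
def load(n): return dict(np.load(f'/tmp/{n}.npz'))
def ray(im,u,v):
    K=im['mtx']; d=np.array([(u-K[0,2])/K[0,0],(v-K[1,2])/K[1,1]]); k=float(im['k1']); s=d.copy()
    for _ in range(30): s=d/(1+k*(s@s))
    T=im['T']; r=T[:3,:3]@np.array([s[0],s[1],1]); return T[:3,3],r
def onz(im,u,v,z):
    o,r=ray(im,u,v); return o+r*(z-o[2])/r[2]
def proj(im,p):
    T=im['T']; c=T[:3,:3].T@(np.asarray(p)-T[:3,3]); s=c[:2]/c[2]; s=s*(1+float(im['k1'])*(s@s)); K=im['mtx']
    return np.array([K[0,0]*s[0]+K[0,2],K[1,1]*s[1]+K[1,2]])
def st():
    s=env.sense(); q=s['tool_rot']; M=R.from_quat([q[1],q[2],q[3],q[0]]).as_matrix()
    print('t',round(s['time_s'],2),'p',np.round(s['ee_pos'],4),'f',np.round(s['ft_force'],2),'w',round(s['gripper_width'],3)); print(np.round(M,3)); return s,M
E
python3 - <<'E'
from h import *
st()
a=snap('scene');b=snap('top')
print(a['T'].round(3),b['T'].round(3),b['mtx'],b['k1'])
cv2.imwrite('pics/a.png',a['frame']);cv2.imwrite('pics/b.png',b['frame'])
E
```

```text
t 0.0 p [ 0.1674 -0.6274  0.2134] f [0.2  0.5  0.38] w 1.002
[[ 0.258 -0.     0.966]
 [-0.966  0.002  0.258]
 [-0.002 -1.     0.   ]]
[[ 0.77  -0.293  0.567  0.074]
 [-0.638 -0.324  0.699 -0.615]
 [-0.021 -0.9   -0.436  0.461]
 [ 0.     0.     0.     1.   ]] [[-0.007 -0.996  0.09   0.474]
 [-1.     0.005 -0.015 -0.016]
 [ 0.015 -0.091 -0.996  1.177]
 [ 0.     0.     0.     1.   ]] [[508.56798937   0.         279.56243032]
 [  0.         508.56798937 206.92149527]
 [  0.           0.           1.        ]] -0.039810755053590004
```

View pics/a.png

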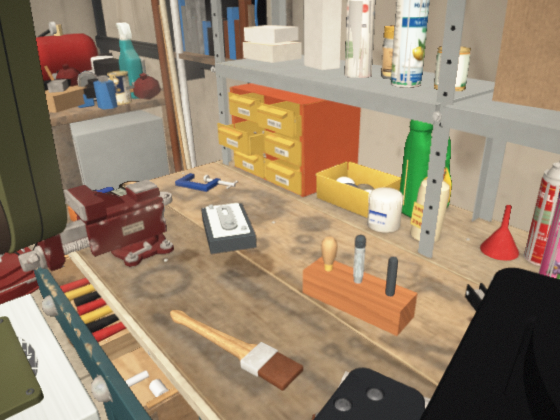

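View pics/b.png

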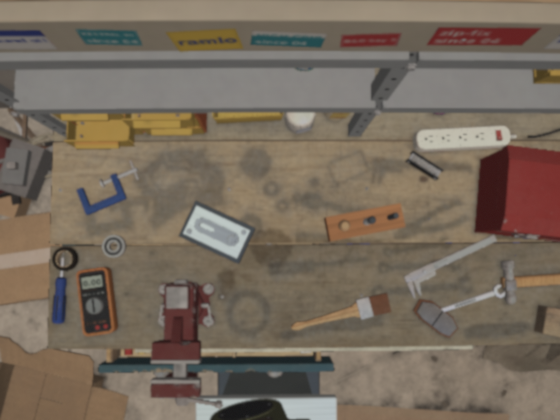

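The scene view shows the rack with the bradawl at (328,252), the knurled punch in the middle hole at (360,258) and the pin punch at (392,275). In the top view the work is at (217,231), bolt end to the left or right still to be confirmed, and the rack is at (365,222).

```bash
python3 - <<'E'
from h import *
b=load('top');a=load('scene')
for n,u,v,z in [('bradawl',345,226,.1),('punch',371,220,.12),('pin',393,216,.105),('rackL',328,231,.045),('rackR',403,214,.045),('work',217,231,.035)]:
    print(n,onz(b,u,v,z).round(3))
c=np.hstack([cv2.resize(b['frame'][190:270,170:265],None,fx=4,fy=4,interpolation=2),cv2.resize(b['frame'][190:270,315:420],None,fx=4,fy=4,interpolation=2)])
cv2.imwrite('pics/c.png',c)
for n,p in [('punchcap',(360,238))]: print(onz(a,*p,.125).round(3))
print(onz(a,226,212,.045).round(3), onz(a,230,226,.041).round(3))
E
```

```text
bradawl [ 0.53  -0.171  0.1  ]
punch [ 0.541 -0.223  0.12 ]
pin [ 0.55  -0.273  0.105]
rackL [ 0.522 -0.141  0.045]
rackR [ 0.559 -0.31   0.045]
work [0.524 0.107 0.035]
[ 0.54  -0.227  0.125]
[0.53  0.118 0.045] [0.505 0.068 0.041]
```

View pics/c.png

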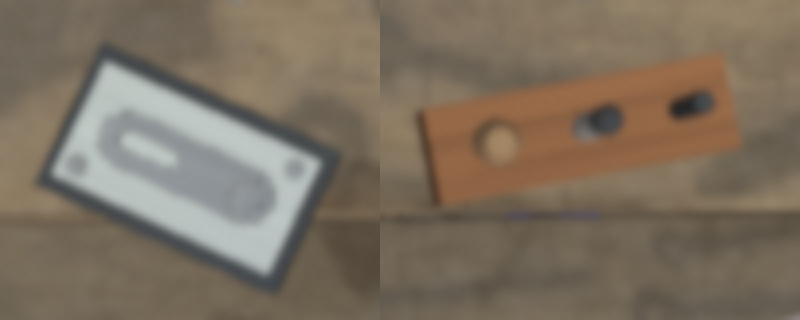

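The crop confirms that the slot's outer end points up-left (world +y, slightly +x) and the bolt is at lower right. The punch stands in the middle hole.

```bash
cat >> h.py <<'E'
def go(p,yaw):
    "increments (tool axes) to world TCP p, tool down, tool x at yaw deg"
    s,M=st(); c,t=np.cos(np.radians(yaw)),np.sin(np.radians(yaw))
    G=np.array([[c,0,-t],[t,0,c],[0,-1,0]]); d=M.T@(np.array(p)-s['ee_pos'])
    print('GO xyz',d.round(4),'w',R.from_matrix(M.T@G).as_rotvec().round(4))
E
python3 -c "
from h import *
go([.5,-.215,.26],12.3)"
```

```text
t 0.1 p [ 0.1675 -0.6274  0.2135] f [ 0.41 -1.07 -0.81] w 1.003
[[ 0.258 -0.     0.966]
 [-0.966  0.002  0.258]
 [-0.002 -1.     0.   ]]
GO xyz [-0.3128 -0.0458  0.4276] w [-1.5000e-03 -1.5247e+00 -1.4000e-03]
```

Request:
servo_tool([
  {"x": -0.305,"y": -0.05,"z": 0.426,"wy": -1.525},
  {"x": -0.305,"y": -0.05,"z": 0.426,"wy": -1.525},
  {"x": -0.305,"y": -0.05,"z": 0.426,"wy": -1.525},
  {"x": -0.305,"y": -0.05,"z": 0.426,"wy": -1.525},
  {"x": -0.305,"y": -0.05,"z": 0.426,"wy": -1.525},
])

```text
invalid input
```

```bash
python3 -c "
from h import *
go([.5,-.215,.26],12.3)"
```

```text
t 0.1 p [ 0.1675 -0.6274  0.2135] f [ 0.41 -1.07 -0.81] w 1.003
[[ 0.258 -0.     0.966]
 [-0.966  0.002  0.258]
 [-0.002 -1.     0.   ]]
GO xyz [-0.3128 -0.0458  0.4276] w [-1.5000e-03 -1.5247e+00 -1.4000e-03]
```

Request:
servo_tool([
  {"x": -0.31,"y": -0.046,"z": 0.428,"wx": 0,"wy": -1.525,"wz": 0,"claw": 0.09},
  {"x": -0.31,"y": -0.046,"z": 0.428,"wx": 0,"wy": -1.525,"wz": 0,"claw": 0.09},
  {"x": -0.31,"y": -0.046,"z": 0.428,"wx": 0,"wy": -1.525,"wz": 0,"claw": 0.09},
  {"x": -0.31,"y": -0.046,"z": 0.428,"wx": 0,"wy": -1.525,"wz": 0,"claw": 0.09},
  {"x": -0.31,"y": -0.046,"z": 0.428,"wx": 0,"wy": -1.525,"wz": 0,"claw": 0.09},
], grip_force=40)

```text
time_s: 0.52
ee_pos: [0.2992, -0.4652, 0.2323]
tool_rot: [0.667, -0.666, 0.236, -0.235]
ft_force: [0.4, -0.4, 0.5]
gripper_width: 0.948
```

```bash
python3 -c "
from h import *
go([.5,-.215,.26],12.3)"
```

```text
t 0.52 p [ 0.2992 -0.4652  0.2323] f [ 0.4  -0.41  0.5 ] w 0.948
[[ 0.778 -0.     0.628]
 [-0.628  0.001  0.778]
 [-0.001 -1.     0.001]]
GO xyz [-0.0011 -0.0276  0.3208] w [-8.000e-04 -8.943e-01 -5.000e-04]
```

Request:
servo_tool([
  {"x": 0,"y": -0.028,"z": 0.32,"wx": 0,"wy": -0.89,"wz": 0,"claw": 0.09},
  {"x": 0,"y": -0.028,"z": 0.32,"wx": 0,"wy": -0.89,"wz": 0,"claw": 0.09},
  {"x": 0,"y": -0.028,"z": 0.32,"wx": 0,"wy": -0.89,"wz": 0,"claw": 0.09},
  {"x": 0,"y": -0.028,"z": 0.32,"wx": 0,"wy": -0.89,"wz": 0,"claw": 0.09},
  {"x": 0,"y": -0.028,"z": 0.32,"wx": 0,"wy": -0.89,"wz": 0,"claw": 0.09},
])

```text
time_s: 0.93
ee_pos: [0.4306, -0.3043, 0.2507]
tool_rot: [0.707, -0.707, 0.019, -0.019]
ft_force: [0.2, -0.7, 0.3]
gripper_width: 0.941
```

```bash
python3 -c "
from h import *
go([.5,-.215,.26],12.3)"
```

```text
t 0.93 p [ 0.4306 -0.3043  0.2507] f [ 0.16 -0.68  0.3 ] w 0.941
[[ 0.999 -0.     0.054]
 [-0.054  0.     0.999]
 [-0.    -1.     0.   ]]
GO xyz [ 0.0645 -0.0093  0.093 ] w [-3.000e-04 -2.687e-01 -2.000e-04]
```

Request:
servo_tool([
  {"x": 0.065,"y": -0.009,"z": 0.093,"wx": 0,"wy": -0.269,"wz": 0,"claw": 0.09},
  {"x": 0.065,"y": -0.009,"z": 0.093,"wx": 0,"wy": -0.269,"wz": 0,"claw": 0.09},
  {"x": 0.065,"y": -0.009,"z": 0.093,"wx": 0,"wy": -0.269,"wz": 0,"claw": 0.09},
  {"x": 0.065,"y": -0.009,"z": 0.093,"wx": 0,"wy": -0.269,"wz": 0,"claw": 0.09},
  {"x": 0.065,"y": -0.009,"z": 0.093,"wx": 0,"wy": -0.269,"wz": 0,"claw": 0.09},
])

```text
time_s: 1.35
ee_pos: [0.5008, -0.2162, 0.2595]
tool_rot: [0.703, -0.703, -0.074, 0.075]
ft_force: [-0.5, -0.3, -0.0]
gripper_width: 0.942
```

```bash
python3 -c "
from h import *
st()
w=snap('wrist');print(w['T'].round(3),w['mtx'],w['k1'])
f=w['frame'].copy()
for p in [(.541,-.224,.125),(.541,-.224,.045)]:
    q=proj(w,p);print(q);cv2.circle(f,tuple(q.astype(int)),3,(0,0,255),1)
cv2.imwrite('pics/d.png',f)"
```

```text
t 1.35 p [ 0.5008 -0.2162  0.2595] f [-0.53 -0.26 -0.04] w 0.942
[[ 0.978 -0.001 -0.21 ]
 [ 0.21  -0.     0.978]
 [-0.001 -1.     0.   ]]
[[ 0.978  0.203  0.054  0.485]
 [ 0.21  -0.943 -0.259 -0.143]
 [-0.002  0.265 -0.964  0.43 ]
 [ 0.     0.     0.     1.   ]] [[307.87944886   0.         278.11291588]
 [  0.         307.87944886 208.38474041]
 [  0.           0.           1.        ]] 0.004238877611393088
[315.51026081 214.85837737]
[308.351057   197.09821294]
```

View pics/d.png

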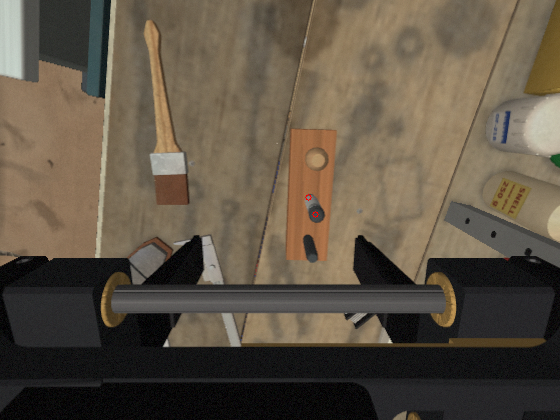

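The wrist view shows the rack with the predicted cap and foot marks landing on the punch at (316,214) and (308,197). A zoomed crop will refine this.

```bash
python3 -c "
from h import *
w=load('wrist')
cv2.imwrite('pics/e.png',cv2.resize(w['frame'][120:270,270:350],None,fx=4,fy=4,interpolation=2))"
```

```text
(no output)
```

View pics/e.png

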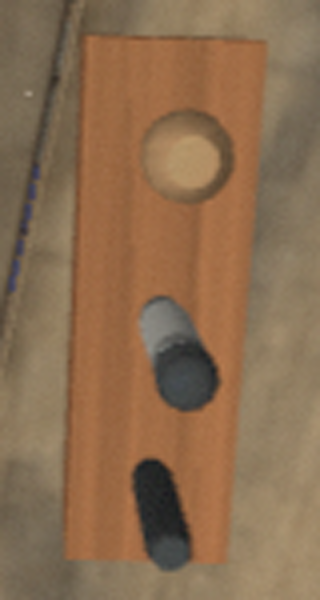

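The rack's top corners are at crop (84,36), (267,41), (228,562) and (65,560). The cap centre is at (187,378) and the barrel foot is near (156,310).

```bash
python3 -c "
from h import *
w=load('wrist')
P=[onz(w,270+u/4,120+v/4,.045) for u,v in [(84,36),(267,41),(228,562),(65,560)]]
P=np.array(P);print(P.round(4));c=P.mean(0);d=P[0]+P[1]-P[2]-P[3];print('c',c.round(4),'ang',np.degrees(np.arctan2(d[1],d[0])),np.linalg.norm(d)/2,np.linalg.norm(P[0]-P[1]))
print('cap',onz(w,270+187/4,120+378/4,.125).round(4))
go([.541,-.2235,.2],12.5)"
```

```text
[[ 0.5005 -0.1461  0.045 ]
 [ 0.555  -0.1359  0.045 ]
 [ 0.5866 -0.3047  0.045 ]
 [ 0.5323 -0.3157  0.045 ]]
c [ 0.5436 -0.2256  0.045 ] ang 100.60348592082859 0.17220326385440626 0.05548810404503452
cap [ 0.5422 -0.2234  0.125 ]
t 1.4 p [ 0.5001 -0.2171  0.2593] f [-0.16 -0.76  0.51] w 0.947
[[ 0.978 -0.001 -0.208]
 [ 0.208 -0.     0.978]
 [-0.001 -1.     0.   ]]
GO xyz [ 0.0387  0.0593 -0.0147] w [-0.0002 -0.0083 -0.0012]
```

```bash
python3 -c "
from h import *
go([.5428,-.2243,.066],10.6)"
```

```text
t 1.4 p [ 0.5001 -0.2171  0.2593] f [-0.16 -0.76  0.51] w 0.947
[[ 0.978 -0.001 -0.208]
 [ 0.208 -0.     0.978]
 [-0.001 -1.     0.   ]]
GO xyz [ 0.0405  0.1933 -0.0159] w [-0.0002  0.0249 -0.0012]
```

Request:
servo_tool([
  {"x": 0.0405,"y": 0.02,"z": -0.016,"wx": 0,"wy": 0.025,"wz": 0,"claw": 0.06},
  {"x": 0.0405,"y": 0.06,"z": -0.016,"wx": 0,"wy": 0.025,"wz": 0,"claw": 0.06},
  {"x": 0.0405,"y": 0.09,"z": -0.016,"wx": 0,"wy": 0.025,"wz": 0,"claw": 0.06},
  {"x": 0.0405,"y": 0.09,"z": -0.016,"wx": 0,"wy": 0.025,"wz": 0,"claw": 0.06},
  {"x": 0.0405,"y": 0.09,"z": -0.016,"wx": 0,"wy": 0.025,"wz": 0,"claw": 0.06},
])

```text
time_s: 1.82
ee_pos: [0.541, -0.2251, 0.1675]
tool_rot: [0.705, -0.703, -0.062, 0.066]
ft_force: [0.2, 0.1, 1.2]
gripper_width: 0.66
```

```bash
python3 -c "
from h import *
go([.5428,-.2243,.066],10.6)"
```

```text
t 1.82 p [ 0.541  -0.2251  0.1675] f [0.24 0.11 1.16] w 0.66
[[ 0.984 -0.005 -0.181]
 [ 0.181  0.002  0.984]
 [-0.005 -1.     0.003]]
GO xyz [0.0023 0.1015 0.0002] w [-0.0034 -0.0032 -0.0046]
```

Request:
servo_tool([
  {"x": 0.002,"y": 0.04,"z": 0,"wx": 0,"wy": 0,"wz": 0,"claw": 0.05},
  {"x": 0.002,"y": 0.07,"z": 0,"wx": 0,"wy": 0,"wz": 0,"claw": 0.05},
  {"x": 0.002,"y": 0.09,"z": 0,"wx": 0,"wy": 0,"wz": 0,"claw": 0.05},
  {"x": 0.002,"y": 0.1,"z": 0,"wx": 0,"wy": 0,"wz": 0,"claw": 0.05},
  {"x": 0.002,"y": 0.1,"z": 0,"wx": 0,"wy": 0,"wz": 0,"claw": 0.05},
])

```text
time_s: 2.23
ee_pos: [0.5446, -0.2248, 0.0697]
tool_rot: [0.704, -0.704, -0.064, 0.065]
ft_force: [0.2, 0.6, 0.3]
gripper_width: 0.526
```

```bash
python3 -c "
from h import *
go([.5428,-.2243,.066],10.6)
w=snap('wrist');f=w['frame'].copy()
for z in (.125,.107): print(proj(w,(.5428,-.2243,z)))
cv2.imwrite('pics/f.png',cv2.resize(f[100:300,180:380],None,fx=3,fy=3))"
```

```text
t 2.23 p [ 0.5446 -0.2248  0.0697] f [0.17 0.56 0.27] w 0.526
[[ 0.983 -0.001 -0.182]
 [ 0.182  0.     0.983]
 [-0.001 -1.     0.001]]
GO xyz [-0.0017  0.0037  0.0008] w [-0.0007 -0.0021 -0.001 ]
[275.51879916 303.79943121]
[275.90834153 282.73432942]
```

View pics/f.png

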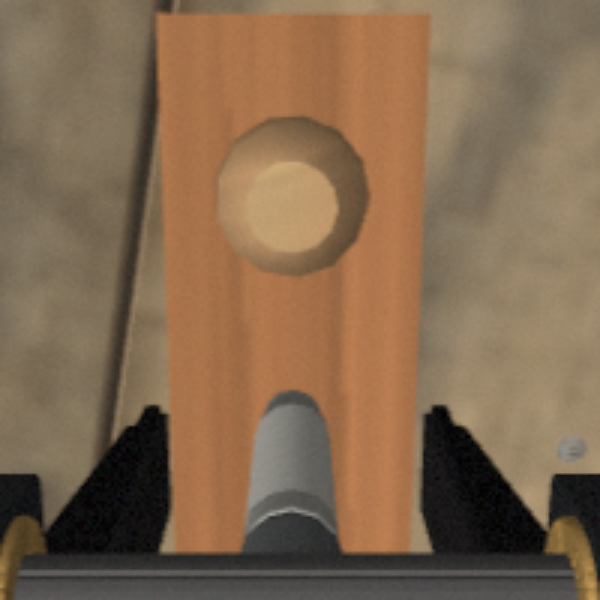

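The punch sits midway between the fingers (crop column 292 against a finger midpoint of 297, about 1 mm off). I'll go down 4 mm and close.

Request:
servo_tool([
  {"x": -0.001,"y": 0.004,"z": 0.0005,"wx": 0,"wy": 0,"wz": 0,"claw": 0.04},
  {"x": -0.001,"y": 0.004,"z": 0.0005,"wx": 0,"wy": 0,"wz": 0,"claw": 0.01},
  {"x": -0.001,"y": 0.004,"z": 0.0005,"wx": 0,"wy": 0,"wz": 0,"claw": 0.01},
  {"x": -0.001,"y": 0.004,"z": 0.0005,"wx": 0,"wy": 0,"wz": 0,"claw": 0.01},
  {"x": -0.001,"y": 0.004,"z": 0.0005,"wx": 0,"wy": 0,"wz": 0,"claw": 0.01},
], grip_force=45)

```text
time_s: 2.7
ee_pos: [0.5447, -0.2242, 0.0668]
tool_rot: [-0.704, 0.704, 0.065, -0.065]
ft_force: [0.0, -0.2, -0.1]
gripper_width: 0.23
```

Request:
servo_tool([
  {"x": 0,"y": 0,"z": 0,"wx": 0,"wy": 0,"wz": 0,"claw": 0.01},
  {"x": 0,"y": 0,"z": 0,"wx": 0,"wy": 0,"wz": 0,"claw": 0.01},
  {"x": 0,"y": 0,"z": 0,"wx": 0,"wy": 0,"wz": 0,"claw": 0.01},
])

```text
time_s: 2.95
ee_pos: [0.5442, -0.2241, 0.0664]
tool_rot: [-0.704, 0.704, 0.065, -0.065]
ft_force: [-1.0, -0.2, 3.4]
gripper_width: 0.168
```

```bash
python3 -c "
from h import *
go([.5428,-.2243,.066],10.6)"
```

```text
t 2.95 p [ 0.5442 -0.2241  0.0664] f [-1.03 -0.19  3.38] w 0.168
[[ 0.983 -0.    -0.183]
 [ 0.183 -0.     0.983]
 [-0.    -1.    -0.   ]]
GO xyz [-0.0014  0.0004  0.0001] w [ 0.0003 -0.0008 -0.0002]
```

Request:
servo_tool([
  {"x": 0,"y": -0.015,"z": 0,"wx": 0,"wy": 0,"wz": 0,"claw": 0.01},
  {"x": 0,"y": -0.04,"z": 0,"wx": 0,"wy": 0,"wz": 0,"claw": 0.01},
  {"x": 0,"y": -0.08,"z": 0,"wx": 0,"wy": 0,"wz": 0,"claw": 0.01},
  {"x": 0,"y": -0.12,"z": 0,"wx": 0,"wy": 0,"wz": 0,"claw": 0.01},
  {"x": 0,"y": -0.13,"z": 0,"wx": 0,"wy": 0,"wz": 0,"claw": 0.01},
])

```text
time_s: 3.37
ee_pos: [0.5472, -0.2253, 0.2031]
tool_rot: [-0.702, 0.706, 0.068, -0.062]
ft_force: [1.5, -0.9, 0.3]
gripper_width: 0.164
```

```bash
python3 -c "
from h import *
b=load('top')
f=lambda u,v,z:onz(b,170+u/4,190+v/4,z)
C=np.array([f(104,45,.03),f(342,155,.03),f(275,292,.03),f(40,183,.03)]);print(C.round(3));c=C.mean(0)
d=C[0]+C[3]-C[1]-C[2];d/=np.linalg.norm(d);print('c',c,np.degrees(np.arctan2(d[1],d[0])))
s=c+.037*d;print('slotend',s,f(120,141,.038))
go([s[0]+.05*.92,s[1]-.05*.38,.18],67.5)"
```

```text
[[0.592 0.156 0.03 ]
 [0.529 0.021 0.03 ]
 [0.452 0.059 0.03 ]
 [0.514 0.191 0.03 ]]
c [0.52165605 0.10670256 0.03      ] 64.92568343666501
slotend [0.53733641 0.14021563 0.03      ] [0.53690174 0.14510898 0.038     ]
t 3.37 p [ 0.5472 -0.2253  0.2031] f [ 1.46 -0.94  0.31] w 0.164
[[ 0.983  0.01  -0.183]
 [ 0.183 -0.005  0.983]
 [ 0.009 -1.    -0.006]]
GO xyz [0.0988 0.0219 0.3342] w [ 0.0102 -0.994   0.0048]
```

Request:
servo_tool([
  {"x": 0.099,"y": 0.02,"z": 0.334,"wx": 0,"wy": -0.95,"wz": 0,"claw": 0.01},
  {"x": 0.099,"y": 0.02,"z": 0.334,"wx": 0,"wy": -0.95,"wz": 0,"claw": 0.01},
  {"x": 0.099,"y": 0.02,"z": 0.334,"wx": 0,"wy": -0.95,"wz": 0,"claw": 0.01},
  {"x": 0.099,"y": 0.02,"z": 0.334,"wx": 0,"wy": -0.95,"wz": 0,"claw": 0.01},
  {"x": 0.099,"y": 0.02,"z": 0.334,"wx": 0,"wy": -0.95,"wz": 0,"claw": 0.01},
])

```text
time_s: 3.78
ee_pos: [0.5652, -0.0152, 0.1826]
tool_rot: [0.65, -0.649, -0.28, 0.28]
ft_force: [1.4, 0.4, -1.8]
gripper_width: 0.167
```

```bash
python3 -c "
from h import *
go([.583,.121,.18],65)"
```

```text
t 3.78 p [ 0.5652 -0.0152  0.1826] f [ 1.36  0.44 -1.82] w 0.167
[[ 0.686 -0.001 -0.727]
 [ 0.727  0.     0.686]
 [-0.    -1.     0.001]]
GO xyz [0.1113 0.0027 0.0805] w [-1.000e-03 -3.199e-01 -2.000e-04]
```

Request:
servo_tool([
  {"x": 0.111,"y": 0.003,"z": 0.08,"wx": 0,"wy": -0.32,"wz": 0,"claw": 0.01},
  {"x": 0.111,"y": 0.003,"z": 0.08,"wx": 0,"wy": -0.32,"wz": 0,"claw": 0.01},
  {"x": 0.111,"y": 0.003,"z": 0.08,"wx": 0,"wy": -0.32,"wz": 0,"claw": 0.01},
  {"x": 0.111,"y": 0.003,"z": 0.08,"wx": 0,"wy": -0.32,"wz": 0,"claw": 0.01},
  {"x": 0.111,"y": 0.003,"z": 0.08,"wx": 0,"wy": -0.32,"wz": 0,"claw": 0.01},
])

```text
time_s: 4.2
ee_pos: [0.5839, 0.1215, 0.1794]
tool_rot: [0.597, -0.596, -0.379, 0.38]
ft_force: [-0.2, -1.0, -2.7]
gripper_width: 0.163
```

Request:
servo_tool([
  {"x": 0,"y": 0,"z": 0,"wx": 0,"wy": 0,"wz": 0,"claw": 0.01},
  {"x": 0,"y": 0,"z": 0,"wx": 0,"wy": 0,"wz": 0,"claw": 0.01},
  {"x": 0,"y": 0,"z": 0,"wx": 0,"wy": 0,"wz": 0,"claw": 0.01},
])

```text
time_s: 4.45
ee_pos: [0.5844, 0.117, 0.1806]
tool_rot: [-0.598, 0.598, 0.377, -0.378]
ft_force: [0.6, 0.6, -1.9]
gripper_width: 0.163
```

```bash
python3 -c "
from h import *
go([.583,.121,.18],65)
w=snap('wrist');f=w['frame'];print(w['T'].round(3), proj(w,(.537,.140,.041)))
cv2.imwrite('pics/g.png',cv2.resize(f[60:310,130:430],None,fx=2.4,fy=2.4,interpolation=2))"
```

```text
t 4.45 p [0.5844 0.117  0.1806] f [ 0.58  0.58 -1.94] w 0.163
[[ 0.429 -0.001 -0.903]
 [ 0.903 -0.     0.429]
 [-0.001 -1.     0.   ]]
GO xyz [0.003  0.0005 0.003 ] w [-0.0003 -0.0076 -0.0006]
[[ 0.43   0.871  0.238  0.517]
 [ 0.903 -0.414 -0.114  0.149]
 [-0.001  0.264 -0.965  0.351]
 [ 0.     0.     0.     1.   ]] [279.0634303  147.46479087]
```

View pics/g.png

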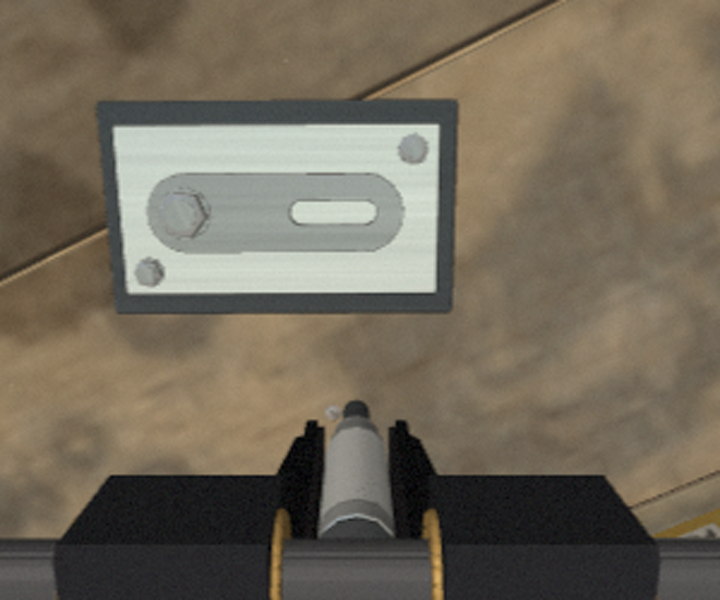

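The wrist view shows the slot at crop (289..379, 212), the bolt at (185,213), the strap between columns 147 and 404, and the punch held upright with a short nose ending near (356,402).

```bash
python3 -c "
from h import *
w=load('wrist')
f=lambda u,v,z:onz(w,130+u/2.4,60+v/2.4,z)
P={k:f(*v) for k,v in dict(s0=(289.5,212.5,.041),s1=(379,212.5,.041),e0=(147,212,.041),e1=(404,212,.041),bolt=(184,214,.050)).items()}
for k,v in P.items(): print(k,v.round(4))
d=P['e1']-P['e0'];L=np.linalg.norm(d);d/=L;print('strap',L,'slot',np.linalg.norm(P['s1']-P['s0']),'ang',np.degrees(np.arctan2(d[1],d[0])))
C=[f(97,101,.03),f(458,99,.03),f(452,313,.03),f(118,313,.03)];print(np.mean(C,0)+.037*d, np.linalg.norm(C[1]-C[0]))
print('slotend',P['s1']-.004*d,(P['e0']+P['e1'])/2)
s,M=st();p=s['ee_pos']
for dz in (-.0214,-.0394,-.0444,-.0494,-.0544): print(dz,((proj(w,p+[0,0,dz])-[130,60])*2.4).round(1))
"
```

```text
s0 [0.5258 0.1141 0.041 ]
s1 [0.5417 0.1475 0.041 ]
e0 [0.5004 0.061  0.041 ]
e1 [0.546  0.1569 0.041 ]
bolt [0.5079 0.0765 0.05  ]
strap 0.10622829051310553 slot 0.03700176128170801 ang 64.56430284507236
[0.53981459 0.14346843 0.03      ] 0.14861601917100567
slotend [0.54000504 0.14386845 0.041     ] [0.52316611 0.10893005 0.041     ]
t 4.5 p [0.5845 0.1169 0.1807] f [ 1.06 -0.34 -1.01] w 0.169
[[ 0.43  -0.    -0.903]
 [ 0.903 -0.     0.43 ]
 [-0.    -1.     0.   ]]
-0.0214 [356.8 434.6]
-0.0394 [356.8 412.7]
-0.0444 [356.8 407.2]
-0.0494 [356.8 401.9]
-0.0544 [356.8 396.9]
```

```bash
python3 -c "
from h import *
go([.534,.1312,.1],64.6)"
```

```text
t 4.5 p [0.5845 0.1169 0.1807] f [ 1.06 -0.34 -1.01] w 0.169
[[ 0.43  -0.    -0.903]
 [ 0.903 -0.     0.43 ]
 [-0.    -1.     0.   ]]
GO xyz [-0.0088  0.0808  0.0517] w [-0.0001 -0.0008 -0.0003]
```

Request:
servo_tool([
  {"x": -0.009,"y": 0.01,"z": 0.03,"wx": 0,"wy": 0,"wz": 0,"claw": 0.01},
  {"x": -0.009,"y": 0.03,"z": 0.052,"wx": 0,"wy": 0,"wz": 0,"claw": 0.01},
  {"x": -0.009,"y": 0.055,"z": 0.052,"wx": 0,"wy": 0,"wz": 0,"claw": 0.01},
  {"x": -0.009,"y": 0.075,"z": 0.052,"wx": 0,"wy": 0,"wz": 0,"claw": 0.01},
  {"x": -0.009,"y": 0.08,"z": 0.052,"wx": 0,"wy": 0,"wz": 0,"claw": 0.01},
])

```text
time_s: 4.92
ee_pos: [0.5309, 0.1312, 0.0972]
tool_rot: [0.599, -0.597, -0.376, 0.38]
ft_force: [-1.2, 0.3, -2.4]
gripper_width: 0.165
```

Request:
servo_tool([
  {"x": 0,"y": 0,"z": 0,"wx": 0,"wy": 0,"wz": 0,"claw": 0.01},
  {"x": 0,"y": 0,"z": 0,"wx": 0,"wy": 0,"wz": 0,"claw": 0.01},
  {"x": 0,"y": 0,"z": 0,"wx": 0,"wy": 0,"wz": 0,"claw": 0.01},
])

```text
time_s: 5.17
ee_pos: [0.5352, 0.1323, 0.1029]
tool_rot: [-0.597, 0.598, 0.379, -0.377]
ft_force: [-0.5, -0.4, -1.0]
gripper_width: 0.165
```

```bash
python3 -c "
from h import *
s,M=st();p=s['ee_pos']
w=snap('wrist');f=w['frame']
print('s0,s1',[((proj(w,(a,b,.041))-[200,150])*5).round(0) for a,b in [(.5258,.1141),(.5417,.1475)]])
for dz in (-.0214,-.0394,-.0444,-.0494,-.0544): print(dz,((proj(w,p+[0,0,dz])-[200,150])*5).round(1))
cv2.imwrite('pics/h.png',cv2.resize(f[150:265,200:350],None,fx=5,fy=5,interpolation=2))"
```

```text
t 5.17 p [0.5352 0.1323 0.1029] f [-0.5  -0.36 -0.99] w 0.165
[[ 0.428  0.003 -0.904]
 [ 0.904  0.     0.428]
 [ 0.002 -1.    -0.003]]
s0,s1 [array([263., 355.]), array([497., 356.])]
-0.0214 [393.  453.5]
-0.0394 [392.7 407.8]
-0.0444 [392.6 396.3]
-0.0494 [392.5 385.3]
-0.0544 [392.4 374.7]
```

View pics/h.png

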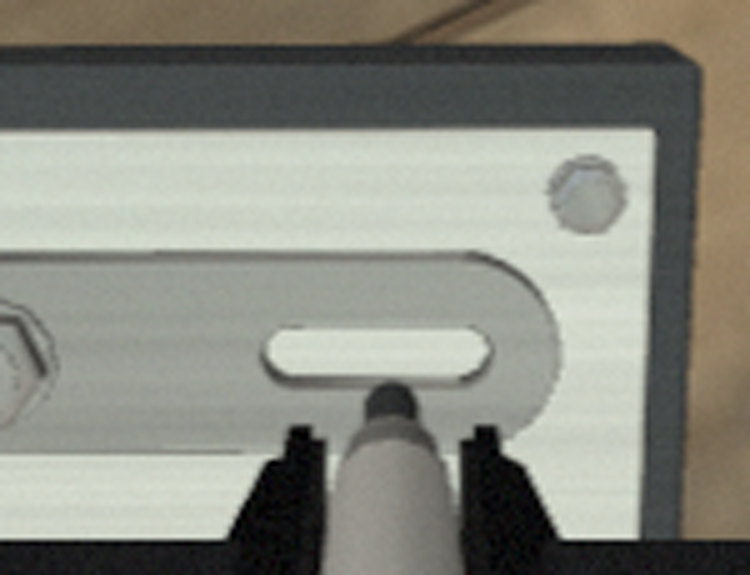

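The slot shows at crop (261..493, row 355), as predicted, with the nose above it. The barrel's lower rim sits at about row 415 against a predicted 407, so the punch lies about 1 mm towards −tool z in the pads. The rod comes out at roughly 25 mm.

```bash
python3 -c "
from h import *
t=np.array([-.904,.43,0]);
go(np.array([.534,.1312,.09])+.001*t,64.6)"
```

```text
t 5.22 p [0.5352 0.1324 0.103 ] f [ 0.03  0.66 -1.35] w 0.16
[[ 0.428  0.003 -0.904]
 [ 0.904  0.     0.428]
 [ 0.002 -1.    -0.003]]
GO xyz [-0.0016  0.013   0.0017] w [0.0028 0.0009 0.0019]
```

Request:
servo_tool([
  {"x": -0.0015,"y": 0.006,"z": 0.0015,"wx": 0.003,"wy": 0,"wz": 0.002,"claw": 0.01},
  {"x": -0.0015,"y": 0.011,"z": 0.0015,"wx": 0.003,"wy": 0,"wz": 0.002,"claw": 0.01},
  {"x": -0.0015,"y": 0.011,"z": 0.0015,"wx": 0.003,"wy": 0,"wz": 0.002,"claw": 0.01},
  {"x": -0.0015,"y": 0.011,"z": 0.0015,"wx": 0.003,"wy": 0,"wz": 0.002,"claw": 0.01},
  {"x": -0.0015,"y": 0.011,"z": 0.0015,"wx": 0.003,"wy": 0,"wz": 0.002,"claw": 0.01},
])

```text
time_s: 5.63
ee_pos: [0.5316, 0.1318, 0.0898]
tool_rot: [0.598, -0.597, -0.377, 0.38]
ft_force: [0.3, 0.8, -1.0]
gripper_width: 0.165
```

```bash
python3 -c "
from h import *
s,M=st();p=s['ee_pos']
w=snap('wrist');f=w['frame']
print('s0,s1',[((proj(w,(a,b,.041))-[220,190])*7).round(0) for a,b in [(.5258,.1141),(.5417,.1475)]])
for dz in (-.0214,-.0394,-.0444,-.0494,-.0544): print(dz,((proj(w,p+[0,0,dz])-[220,190])*7).round(1))
cv2.imwrite('pics/i.png',cv2.resize(f[190:270,220:330],None,fx=7,fy=7,interpolation=2))"
```

```text
t 5.63 p [0.5316 0.1318 0.0898] f [ 0.34  0.81 -0.96] w 0.165
[[ 0.428 -0.004 -0.904]
 [ 0.904 -0.001  0.428]
 [-0.002 -1.     0.003]]
s0,s1 [array([239., 284.]), array([582., 285.])]
-0.0214 [410.7 356.4]
-0.0394 [410.9 293.1]
-0.0444 [410.9 277.2]
-0.0494 [411. 262.]
-0.0544 [411.  247.5]
```

View pics/i.png

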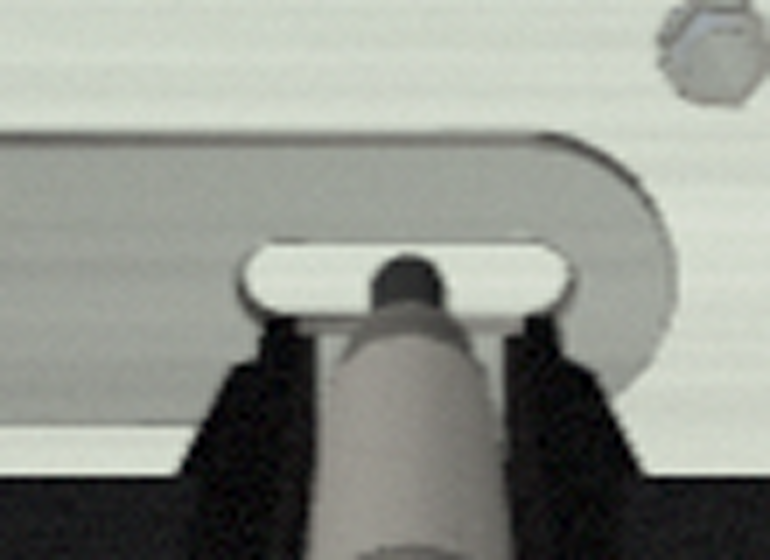

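The slot shows at crop rows 242..318, columns 238..575, with the nose (372..445, top row 256) over it. The foot rim is again about 1.3 mm low, so the punch should be within a millimetre of the centre line. I'll let the arm settle and check.

Request:
servo_tool([
  {"x": 0,"y": 0,"z": 0,"wx": 0,"wy": 0,"wz": 0,"claw": 0.01},
  {"x": 0,"y": 0,"z": 0,"wx": 0,"wy": 0,"wz": 0,"claw": 0.01},
  {"x": 0,"y": 0,"z": 0,"wx": 0,"wy": 0,"wz": 0,"claw": 0.01},
  {"x": 0,"y": 0,"z": 0,"wx": 0,"wy": 0,"wz": 0,"claw": 0.01},
  {"x": 0,"y": 0,"z": 0,"wx": 0,"wy": 0,"wz": 0,"claw": 0.01},
])

```text
time_s: 6.1
ee_pos: [0.5317, 0.1318, 0.09]
tool_rot: [0.598, -0.597, -0.377, 0.379]
ft_force: [0.0, 0.4, -0.9]
gripper_width: 0.165
```

Request:
servo_tool([
  {"x": 0,"y": 0,"z": 0,"wx": 0,"wy": 0,"wz": 0,"claw": 0.01},
  {"x": 0,"y": 0,"z": 0,"wx": 0,"wy": 0,"wz": 0,"claw": 0.01},
  {"x": 0,"y": 0,"z": 0,"wx": 0,"wy": 0,"wz": 0,"claw": 0.01},
])

```text
time_s: 6.35
ee_pos: [0.5317, 0.1318, 0.0899]
tool_rot: [0.598, -0.597, -0.377, 0.379]
ft_force: [0.8, 0.2, -1.9]
gripper_width: 0.166
```

```bash
cat >> h.py <<'E'
D=np.array([.4295,.9031,0]);TZ=np.array([-.9031,.4295,0]);S=np.array([.540,.1438,0])
def rel():
    s,M=st(); r=s['ee_pos']-S; f=s['ft_force']; print('along',(r@D*1e3).round(2),'perp',(r@TZ*1e3).round(2),'z',(r[2]*1e3).round(2),'F along/perp',(f@D).round(2),np.round(f@TZ,2)); return M
E
python3 -c "
from h import *
M=rel();c,t=.4289,.9033
print(R.from_matrix(M.T@np.array([[c,0,-t],[t,0,c],[0,-1,0]])).as_rotvec().round(4))"
```

```text
t 6.35 p [0.5317 0.1318 0.0899] f [ 0.82  0.22 -1.92] w 0.166
[[ 0.428 -0.004 -0.904]
 [ 0.904 -0.001  0.428]
 [-0.002 -1.     0.003]]
along -14.38 perp 2.4 z 89.93 F along/perp 0.55 -0.64
[-0.003   0.0015 -0.002 ]
```

Request:
servo_tool([
  {"x": 0,"y": 0.001,"z": -0.0008,"wx": -0.003,"wy": 0.001,"wz": -0.002,"claw": 0.01},
  {"x": 0,"y": 0.002,"z": -0.0008,"wx": -0.003,"wy": 0.001,"wz": -0.002,"claw": 0.01},
  {"x": 0,"y": 0.004,"z": -0.0008,"wx": -0.003,"wy": 0.001,"wz": -0.002,"claw": 0.01},
  {"x": 0,"y": 0.004,"z": -0.0008,"wx": -0.003,"wy": 0.001,"wz": -0.002,"claw": 0.01},
  {"x": 0,"y": 0.004,"z": -0.0008,"wx": -0.003,"wy": 0.001,"wz": -0.002,"claw": 0.01},
])

```text
time_s: 6.77
ee_pos: [0.5322, 0.1314, 0.0856]
tool_rot: [0.598, -0.598, -0.378, 0.378]
ft_force: [0.4, -0.0, -1.7]
gripper_width: 0.165
```

Request:
servo_tool([
  {"x": 0,"y": 0.002,"z": 0,"wx": 0,"wy": 0,"wz": 0,"claw": 0.01},
  {"x": 0,"y": 0.002,"z": 0,"wx": 0,"wy": 0,"wz": 0,"claw": 0.01},
  {"x": 0,"y": 0.002,"z": 0,"wx": 0,"wy": 0,"wz": 0,"claw": 0.01},
])

```text
time_s: 7.02
ee_pos: [0.5322, 0.1315, 0.0837]
tool_rot: [0.598, -0.598, -0.378, 0.378]
ft_force: [-0.3, -0.3, -2.0]
gripper_width: 0.165
```

Request:
servo_tool([
  {"x": 0,"y": 0.002,"z": 0,"wx": 0,"wy": 0,"wz": 0,"claw": 0.01},
  {"x": 0,"y": 0.002,"z": 0,"wx": 0,"wy": 0,"wz": 0,"claw": 0.01},
  {"x": 0,"y": 0.002,"z": 0,"wx": 0,"wy": 0,"wz": 0,"claw": 0.01},
])

```text
time_s: 7.27
ee_pos: [0.5323, 0.1315, 0.0818]
tool_rot: [0.598, -0.598, -0.378, 0.378]
ft_force: [0.4, -1.0, -1.2]
gripper_width: 0.163
```

```bash
python3 -c "
from h import *
M=rel()"
```

```text
t 7.27 p [0.5323 0.1315 0.0818] f [ 0.39 -1.01 -1.18] w 0.163
[[ 0.428 -0.    -0.904]
 [ 0.904 -0.     0.428]
 [-0.    -1.     0.   ]]
along -14.44 perp 1.68 z 81.78 F along/perp -0.74 -0.79
```

Request:
servo_tool([
  {"x": 0,"y": 0.0015,"z": 0,"wx": 0,"wy": 0,"wz": 0,"claw": 0.01},
  {"x": 0,"y": 0.0015,"z": 0,"wx": 0,"wy": 0,"wz": 0,"claw": 0.01},
  {"x": 0,"y": 0.0015,"z": 0,"wx": 0,"wy": 0,"wz": 0,"claw": 0.01},
])

```text
time_s: 7.52
ee_pos: [0.5324, 0.1315, 0.0804]
tool_rot: [0.598, -0.598, -0.378, 0.378]
ft_force: [-0.1, 1.4, -1.1]
gripper_width: 0.167
```

Request:
servo_tool([
  {"x": 0,"y": 0.0015,"z": 0,"wx": 0,"wy": 0,"wz": 0,"claw": 0.01},
  {"x": 0,"y": 0.0015,"z": 0,"wx": 0,"wy": 0,"wz": 0,"claw": 0.01},
  {"x": 0,"y": 0.0015,"z": 0,"wx": 0,"wy": 0,"wz": 0,"claw": 0.01},
])

```text
time_s: 7.77
ee_pos: [0.5326, 0.1315, 0.0793]
tool_rot: [-0.598, 0.598, 0.378, -0.378]
ft_force: [-0.6, 0.2, 0.1]
gripper_width: 0.165
```

```bash
python3 -c "
from h import *
M=rel()
for i in range(4):
  snap('wrist');print(env.sense()['ft_force'].round(2) if hasattr(env.sense()['ft_force'],'round') else np.round(env.sense()['ft_force'],2))"
```

```text
t 7.77 p [0.5326 0.1315 0.0793] f [-0.61  0.22  0.12] w 0.165
[[ 0.428  0.    -0.904]
 [ 0.904  0.     0.428]
 [ 0.    -1.    -0.   ]]
along -14.3 perp 1.43 z 79.25 F along/perp -0.06 0.64
[-0.05 -0.61  0.91]
[-1.14 -0.22  0.93]
[-0.35  0.08  0.52]
[-0.73  0.17  0.42]
```

Fz rose by about 2 N with the TCP at about 80 mm, which means a rod of about 23.6 mm resting on the blank (on the strap it would be under 18 mm, out of range). The nose is therefore in the slot. Next I ease up a little and slide towards the outer end.

Request:
servo_tool([
  {"x": 0.002,"y": -0.0012,"z": 0,"wx": 0,"wy": 0,"wz": 0,"claw": 0.01},
  {"x": 0.005,"y": -0.0012,"z": 0,"wx": 0,"wy": 0,"wz": 0,"claw": 0.01},
  {"x": 0.008,"y": -0.0012,"z": 0,"wx": 0,"wy": 0,"wz": 0,"claw": 0.01},
  {"x": 0.01,"y": -0.0012,"z": 0,"wx": 0,"wy": 0,"wz": 0,"claw": 0.01},
  {"x": 0.01,"y": -0.0012,"z": 0,"wx": 0,"wy": 0,"wz": 0,"claw": 0.01},
])

```text
time_s: 8.38
ee_pos: [0.537, 0.1411, 0.0801]
tool_rot: [0.598, -0.597, -0.378, 0.378]
ft_force: [-0.2, -0.4, 0.2]
gripper_width: 0.161
```

```bash
python3 -c "
from h import *
M=rel()"
```

```text
t 8.38 p [0.537  0.1411 0.0801] f [-0.2  -0.39  0.17] w 0.161
[[ 0.428  0.    -0.904]
 [ 0.904  0.001  0.428]
 [ 0.001 -1.    -0.   ]]
along -3.74 perp 1.58 z 80.15 F along/perp -0.44 0.01
```

Request:
servo_tool([
  {"x": 0.001,"y": 0,"z": 0,"wx": 0,"wy": 0,"wz": 0,"claw": 0.01},
  {"x": 0.002,"y": 0,"z": 0,"wx": 0,"wy": 0,"wz": 0,"claw": 0.01},
  {"x": 0.002,"y": 0,"z": 0,"wx": 0,"wy": 0,"wz": 0,"claw": 0.01},
  {"x": 0.002,"y": 0,"z": 0,"wx": 0,"wy": 0,"wz": 0,"claw": 0.01},
])

```text
time_s: 8.72
ee_pos: [0.5376, 0.1424, 0.0802]
tool_rot: [0.598, -0.598, -0.378, 0.378]
ft_force: [0.7, -0.3, -0.4]
gripper_width: 0.167
```

Request:
servo_tool([
  {"x": 0.001,"y": 0,"z": 0,"wx": 0,"wy": 0,"wz": 0,"claw": 0.01},
  {"x": 0.001,"y": 0,"z": 0,"wx": 0,"wy": 0,"wz": 0,"claw": 0.01},
  {"x": 0.001,"y": 0,"z": 0,"wx": 0,"wy": 0,"wz": 0,"claw": 0.01},
])

```text
time_s: 8.97
ee_pos: [0.538, 0.1433, 0.0801]
tool_rot: [0.598, -0.598, -0.378, 0.378]
ft_force: [-0.8, 0.5, -0.6]
gripper_width: 0.163
```

```bash
python3 -c "
from h import *
M=rel()"
```

```text
t 8.97 p [0.538  0.1433 0.0801] f [-0.75  0.47 -0.6 ] w 0.163
[[ 0.428  0.    -0.904]
 [ 0.904  0.     0.428]
 [ 0.    -1.     0.   ]]
along -1.34 perp 1.62 z 80.13 F along/perp 0.1 0.88
```

Request:
servo_tool([
  {"x": 0.001,"y": 0,"z": 0,"wx": 0,"wy": 0,"wz": 0,"claw": 0.01},
  {"x": 0.001,"y": 0,"z": 0,"wx": 0,"wy": 0,"wz": 0,"claw": 0.01},
  {"x": 0.001,"y": 0,"z": 0,"wx": 0,"wy": 0,"wz": 0,"claw": 0.01},
])

```text
time_s: 9.22
ee_pos: [0.5383, 0.1439, 0.0801]
tool_rot: [-0.597, 0.598, 0.378, -0.378]
ft_force: [0.0, -2.5, -0.3]
gripper_width: 0.164
```

Request:
servo_tool([
  {"x": 0.0007,"y": 0,"z": 0,"wx": 0,"wy": 0,"wz": 0,"claw": 0.01},
  {"x": 0.0007,"y": 0,"z": 0,"wx": 0,"wy": 0,"wz": 0,"claw": 0.01},
  {"x": 0.0007,"y": 0,"z": 0,"wx": 0,"wy": 0,"wz": 0,"claw": 0.01},
])

```text
time_s: 9.47
ee_pos: [0.5384, 0.1442, 0.08]
tool_rot: [-0.597, 0.598, 0.378, -0.379]
ft_force: [-1.8, -3.5, -0.5]
gripper_width: 0.164
```

```bash
python3 -c "
from h import *
M=rel()"
```

```text
t 9.47 p [0.5384 0.1442 0.08  ] f [-1.84 -3.47 -0.49] w 0.164
[[ 0.428 -0.001 -0.904]
 [ 0.904 -0.001  0.428]
 [-0.001 -1.     0.   ]]
along -0.29 perp 1.62 z 79.95 F along/perp -3.92 0.17
```

The nose touched the outer end with 3.9 N along the slot, at along = −0.3 mm against a predicted 0, so it is home. Now I press down in steps.

Request:
servo_tool([
  {"x": 0,"y": 0.0015,"z": 0,"wx": 0,"wy": 0,"wz": 0,"claw": 0.01},
  {"x": 0,"y": 0.003,"z": 0,"wx": 0,"wy": 0,"wz": 0,"claw": 0.01},
  {"x": 0,"y": 0.0045,"z": 0,"wx": 0,"wy": 0,"wz": 0,"claw": 0.01},
  {"x": 0,"y": 0.0045,"z": 0,"wx": 0,"wy": 0,"wz": 0,"claw": 0.01},
  {"x": 0,"y": 0.0045,"z": 0,"wx": 0,"wy": 0,"wz": 0,"claw": 0.01},
], grip_force=55)

```text
time_s: 9.88
ee_pos: [0.5387, 0.1443, 0.0758]
tool_rot: [-0.597, 0.598, 0.378, -0.378]
ft_force: [-2.5, -4.8, 2.1]
gripper_width: 0.167
```

```bash
python3 -c "
from h import *
M=rel()"
```

```text
t 9.88 p [0.5387 0.1443 0.0758] f [-2.54 -4.82  2.06] w 0.167
[[ 0.428 -0.    -0.904]
 [ 0.904 -0.001  0.428]
 [-0.001 -1.    -0.   ]]
along -0.14 perp 1.41 z 75.84 F along/perp -5.44 0.23
```

Request:
servo_tool([
  {"x": -0.0007,"y": 0.0005,"z": 0,"wx": 0,"wy": 0,"wz": 0,"claw": 0.01},
  {"x": -0.0007,"y": 0.001,"z": 0,"wx": 0,"wy": 0,"wz": 0,"claw": 0.01},
  {"x": -0.0007,"y": 0.001,"z": 0,"wx": 0,"wy": 0,"wz": 0,"claw": 0.01},
])

```text
time_s: 10.13
ee_pos: [0.5387, 0.1441, 0.0752]
tool_rot: [-0.597, 0.598, 0.378, -0.378]
ft_force: [-2.7, -3.8, 4.9]
gripper_width: 0.164
```

Request:
servo_tool([
  {"x": 0,"y": 0.0005,"z": 0,"wx": 0,"wy": 0,"wz": 0,"claw": 0.01},
  {"x": 0,"y": 0.001,"z": 0,"wx": 0,"wy": 0,"wz": 0,"claw": 0.01},
  {"x": 0,"y": 0.001,"z": 0,"wx": 0,"wy": 0,"wz": 0,"claw": 0.01},
])

```text
time_s: 10.38
ee_pos: [0.5388, 0.1441, 0.0744]
tool_rot: [-0.597, 0.598, 0.378, -0.378]
ft_force: [-3.9, -4.0, 5.5]
gripper_width: 0.161
```

```bash
python3 -c "
from h import *
M=rel()"
```

```text
t 10.38 p [0.5388 0.1441 0.0744] f [-3.86 -4.04  5.47] w 0.161
[[ 0.428  0.001 -0.904]
 [ 0.904 -0.     0.428]
 [ 0.    -1.    -0.001]]
along -0.24 perp 1.2 z 74.43 F along/perp -5.3 1.75
```

Request:
servo_tool([
  {"x": -0.0006,"y": 0.0005,"z": 0.0002,"wx": 0,"wy": 0,"wz": 0,"claw": 0.01},
  {"x": -0.0006,"y": 0.0008,"z": 0.0002,"wx": 0,"wy": 0,"wz": 0,"claw": 0.01},
  {"x": -0.0006,"y": 0.0008,"z": 0.0002,"wx": 0,"wy": 0,"wz": 0,"claw": 0.01},
])

```text
time_s: 10.63
ee_pos: [0.5387, 0.144, 0.074]
tool_rot: [-0.597, 0.598, 0.379, -0.377]
ft_force: [-2.3, -3.8, 7.0]
gripper_width: 0.161
```

```bash
python3 -c "
from h import *
M=rel()"
```

```text
t 10.63 p [0.5387 0.144  0.074 ] f [-2.29 -3.75  7.01] w 0.161
[[ 0.429  0.002 -0.904]
 [ 0.904  0.001  0.429]
 [ 0.001 -1.    -0.001]]
along -0.4 perp 1.21 z 74.03 F along/perp -4.38 0.46
```

Request:
servo_tool([
  {"x": -0.0003,"y": 0.0004,"z": 0,"wx": 0,"wy": 0,"wz": 0,"claw": 0.01},
  {"x": -0.0003,"y": 0.0008,"z": 0,"wx": 0,"wy": 0,"wz": 0,"claw": 0.01},
  {"x": -0.0003,"y": 0.0008,"z": 0,"wx": 0,"wy": 0,"wz": 0,"claw": 0.01},
])

```text
time_s: 10.88
ee_pos: [0.5387, 0.1439, 0.0735]
tool_rot: [-0.598, 0.598, 0.379, -0.377]
ft_force: [-2.6, -3.0, 7.7]
gripper_width: 0.164
```

Request:
servo_tool([
  {"x": 0,"y": 0.0003,"z": 0,"wx": 0,"wy": 0,"wz": 0,"claw": 0.01},
  {"x": 0,"y": 0.0005,"z": 0,"wx": 0,"wy": 0,"wz": 0,"claw": 0.01},
  {"x": 0,"y": 0.0005,"z": 0,"wx": 0,"wy": 0,"wz": 0,"claw": 0.01},
])

```text
time_s: 11.13
ee_pos: [0.5388, 0.1439, 0.0731]
tool_rot: [-0.598, 0.598, 0.379, -0.377]
ft_force: [-3.2, -3.1, 8.2]
gripper_width: 0.162
```

```bash
python3 -c "
from h import *
M=rel()"
```

```text
t 11.13 p [0.5388 0.1439 0.0731] f [-3.25 -3.06  8.21] w 0.162
[[ 0.429  0.002 -0.904]
 [ 0.904  0.001  0.429]
 [ 0.002 -1.    -0.001]]
along -0.45 perp 1.14 z 73.1 F along/perp -4.16 1.62
```

Request:
servo_tool([
  {"x": 0,"y": 0.0003,"z": 0,"wx": 0,"wy": 0,"wz": 0,"claw": 0.01},
  {"x": 0,"y": 0.0005,"z": 0,"wx": 0,"wy": 0,"wz": 0,"claw": 0.01},
  {"x": 0,"y": 0.0005,"z": 0,"wx": 0,"wy": 0,"wz": 0,"claw": 0.01},
])

```text
time_s: 11.38
ee_pos: [0.5388, 0.1439, 0.0727]
tool_rot: [-0.597, 0.598, 0.379, -0.377]
ft_force: [-3.4, -2.7, 8.9]
gripper_width: 0.163
```

```bash
python3 -c "
from h import *
M=rel()"
```

```text
t 11.38 p [0.5388 0.1439 0.0727] f [-3.39 -2.72  8.94] w 0.163
[[ 0.428  0.002 -0.904]
 [ 0.904  0.001  0.428]
 [ 0.002 -1.    -0.001]]
along -0.44 perp 1.1 z 72.73 F along/perp -3.91 1.89
```

Request:
servo_tool([
  {"x": 0,"y": 0.0003,"z": 0.0002,"wx": 0,"wy": 0,"wz": 0,"claw": 0.01},
  {"x": 0,"y": 0.0005,"z": 0.0002,"wx": 0,"wy": 0,"wz": 0,"claw": 0.01},
  {"x": 0,"y": 0.0005,"z": 0.0002,"wx": 0,"wy": 0,"wz": 0,"claw": 0.01},
])

```text
time_s: 11.63
ee_pos: [0.5388, 0.1439, 0.0724]
tool_rot: [-0.597, 0.598, 0.379, -0.377]
ft_force: [-2.3, -3.8, 8.4]
gripper_width: 0.168
```

Request:
servo_tool([
  {"x": 0,"y": 0.0003,"z": 0,"wx": 0,"wy": 0,"wz": 0,"claw": 0.01},
  {"x": 0,"y": 0.0005,"z": 0,"wx": 0,"wy": 0,"wz": 0,"claw": 0.01},
  {"x": 0,"y": 0.0005,"z": 0,"wx": 0,"wy": 0,"wz": 0,"claw": 0.01},
])

```text
time_s: 11.88
ee_pos: [0.5388, 0.1439, 0.072]
tool_rot: [-0.597, 0.598, 0.379, -0.377]
ft_force: [-4.2, -3.5, 8.5]
gripper_width: 0.163
```

Request:
servo_tool([
  {"x": 0,"y": 0.0003,"z": 0,"wx": 0,"wy": 0,"wz": 0,"claw": 0.01},
  {"x": 0,"y": 0.0005,"z": 0,"wx": 0,"wy": 0,"wz": 0,"claw": 0.01},
  {"x": 0,"y": 0.0005,"z": 0,"wx": 0,"wy": 0,"wz": 0,"claw": 0.01},
])

```text
time_s: 12.13
ee_pos: [0.5388, 0.1438, 0.0702]
tool_rot: [-0.597, 0.598, 0.379, -0.377]
ft_force: [0.2, -3.0, 2.2]
gripper_width: 0.165
```

```bash
python3 -c "
from h import *
M=rel()
F=[]
for i in range(5): env.get_image('wrist');F.append(env.sense()['ft_force'])
print(np.mean(F,0).round(2))"
```

```text
t 12.13 p [0.5388 0.1438 0.0702] f [ 0.23 -3.04  2.17] w 0.165
[[ 0.429  0.003 -0.904]
 [ 0.904  0.001  0.429]
 [ 0.002 -1.    -0.002]]
along -0.49 perp 1.13 z 70.18 F along/perp -2.65 -1.51
[ 1.69 -1.81  3.34]
```

It snapped: Fz fell from about 8.5 to 2.2 and the tool jumped 1.8 mm, still against the end. Easing off now.

Request:
servo_tool([
  {"x": 0,"y": -0.004,"z": 0,"wx": 0,"wy": 0,"wz": 0,"claw": 0.01},
  {"x": 0,"y": -0.008,"z": 0,"wx": 0,"wy": 0,"wz": 0,"claw": 0.01},
  {"x": -0.002,"y": -0.014,"z": 0,"wx": 0,"wy": 0,"wz": 0,"claw": 0.01},
  {"x": -0.003,"y": -0.04,"z": 0,"wx": 0,"wy": 0,"wz": 0,"claw": 0.01},
  {"x": -0.003,"y": -0.08,"z": 0,"wx": 0,"wy": 0,"wz": 0,"claw": 0.01},
])

```text
time_s: 12.8
ee_pos: [0.5311, 0.1403, 0.1441]
tool_rot: [0.6, -0.595, -0.374, 0.382]
ft_force: [0.3, 0.4, -3.3]
gripper_width: 0.167
```

```bash
python3 -c "
from h import *
go([.5452,-.224,.2],10.55)"
```

```text
t 12.8 p [0.5311 0.1403 0.1441] f [ 0.3   0.42 -3.26] w 0.167
[[ 0.429 -0.014 -0.903]
 [ 0.903 -0.001  0.429]
 [-0.007 -1.     0.012]]
GO xyz [-0.3235 -0.0557 -0.1682] w [-0.008   0.9437 -0.0122]
```

Request:
servo_tool([
  {"x": -0.323,"y": -0.056,"z": -0.168,"wx": 0,"wy": 0.944,"wz": 0,"claw": 0.01},
  {"x": -0.323,"y": -0.056,"z": -0.168,"wx": 0,"wy": 0.944,"wz": 0,"claw": 0.01},
  {"x": -0.323,"y": -0.056,"z": -0.168,"wx": 0,"wy": 0.944,"wz": 0,"claw": 0.01},
  {"x": -0.323,"y": -0.056,"z": -0.168,"wx": 0,"wy": 0.944,"wz": 0,"claw": 0.01},
  {"x": -0.323,"y": -0.056,"z": -0.168,"wx": 0,"wy": 0.944,"wz": 0,"claw": 0.01},
])

```text
time_s: 13.22
ee_pos: [0.5422, -0.0658, 0.1805]
tool_rot: [0.686, -0.684, -0.173, 0.175]
ft_force: [1.1, 0.9, -0.4]
gripper_width: 0.168
```

```bash
python3 -c "
from h import *
go([.5442,-.2241,.2],10.55)"
```

```text
t 13.22 p [ 0.5422 -0.0658  0.1805] f [ 1.15  0.94 -0.45] w 0.168
[[ 0.879 -0.003 -0.477]
 [ 0.477  0.002  0.879]
 [-0.002 -1.     0.003]]
GO xyz [-0.0738 -0.0199 -0.14  ] w [-0.0029  0.3133 -0.0021]
```

Request:
servo_tool([
  {"x": -0.074,"y": -0.02,"z": -0.14,"wx": 0,"wy": 0.313,"wz": 0,"claw": 0.01},
  {"x": -0.074,"y": -0.02,"z": -0.14,"wx": 0,"wy": 0.313,"wz": 0,"claw": 0.01},
  {"x": -0.074,"y": -0.02,"z": -0.14,"wx": 0,"wy": 0.313,"wz": 0,"claw": 0.01},
  {"x": -0.074,"y": -0.02,"z": -0.14,"wx": 0,"wy": 0.313,"wz": 0,"claw": 0.01},
  {"x": -0.074,"y": -0.02,"z": -0.14,"wx": 0,"wy": 0.313,"wz": 0,"claw": 0.01},
])

```text
time_s: 13.63
ee_pos: [0.5456, -0.2282, 0.2012]
tool_rot: [-0.704, 0.704, 0.065, -0.065]
ft_force: [-0.8, 0.7, -2.4]
gripper_width: 0.164
```

Request:
servo_tool([
  {"x": 0,"y": 0,"z": 0,"wx": 0,"wy": 0,"wz": 0,"claw": 0.01},
  {"x": 0,"y": 0,"z": 0,"wx": 0,"wy": 0,"wz": 0,"claw": 0.01},
  {"x": 0,"y": 0,"z": 0,"wx": 0,"wy": 0,"wz": 0,"claw": 0.01},
  {"x": 0,"y": 0,"z": 0,"wx": 0,"wy": 0,"wz": 0,"claw": 0.01},
])

```text
time_s: 13.97
ee_pos: [0.5463, -0.2217, 0.2005]
tool_rot: [0.704, -0.703, -0.067, 0.068]
ft_force: [-0.0, -0.9, -1.8]
gripper_width: 0.161
```

```bash
python3 -c "
from h import *
go([.5442,-.2241,.105],10.55)"
```

```text
t 13.97 p [ 0.5463 -0.2217  0.2005] f [-0.01 -0.93 -1.82] w 0.161
[[ 0.982 -0.001 -0.191]
 [ 0.191  0.001  0.982]
 [-0.001 -1.     0.001]]
GO xyz [-0.0024  0.0955 -0.0021] w [-0.0013  0.0078 -0.001 ]
```

Request:
servo_tool([
  {"x": -0.0024,"y": 0.03,"z": -0.002,"wx": 0,"wy": 0.008,"wz": 0,"claw": 0.01},
  {"x": -0.0024,"y": 0.06,"z": -0.002,"wx": 0,"wy": 0.008,"wz": 0,"claw": 0.01},
  {"x": -0.0024,"y": 0.085,"z": -0.002,"wx": 0,"wy": 0.008,"wz": 0,"claw": 0.01},
  {"x": -0.0024,"y": 0.1,"z": -0.002,"wx": 0,"wy": 0.008,"wz": 0,"claw": 0.01},
  {"x": -0.0024,"y": 0.1,"z": -0.002,"wx": 0,"wy": 0.008,"wz": 0,"claw": 0.01},
])

```text
time_s: 14.38
ee_pos: [0.5416, -0.2229, 0.0962]
tool_rot: [0.706, -0.702, -0.062, 0.068]
ft_force: [-0.8, 0.1, -2.1]
gripper_width: 0.163
```

Request:
servo_tool([
  {"x": 0,"y": 0,"z": 0,"wx": 0,"wy": 0,"wz": 0,"claw": 0.01},
  {"x": 0,"y": 0,"z": 0,"wx": 0,"wy": 0,"wz": 0,"claw": 0.01},
  {"x": 0,"y": 0,"z": 0,"wx": 0,"wy": 0,"wz": 0,"claw": 0.01},
  {"x": 0,"y": 0,"z": 0,"wx": 0,"wy": 0,"wz": 0,"claw": 0.01},
])

```text
time_s: 14.72
ee_pos: [0.5458, -0.2261, 0.1033]
tool_rot: [-0.704, 0.705, 0.065, -0.063]
ft_force: [0.5, -0.6, -1.3]
gripper_width: 0.166
```

```bash
python3 -c "
from h import *
go([.5442,-.2241,.075],10.55)
s=env.sense();p=np.array(s['ee_pos'])
w=snap('wrist');f=w['frame']
for dz in (-.0214,-.0414,-.045): print(dz,((proj(w,p+[0,0,dz])-[220,130])*6).round(1))
print('hole?',((proj(w,(.5442,-.2241,.045))-[220,130])*6).round(1))
cv2.imwrite('pics/j.png',cv2.resize(f[130:230,220:335],None,fx=6,fy=6,interpolation=2))"
```

```text
t 14.72 p [ 0.5458 -0.2261  0.1033] f [ 0.48 -0.6  -1.25] w 0.166
[[ 0.983  0.003 -0.181]
 [ 0.181 -0.002  0.983]
 [ 0.003 -1.    -0.002]]
GO xyz [-0.0013  0.0283  0.0024] w [ 0.0021 -0.0018  0.0027]
-0.0214 [354.7 659.9]
-0.0414 [354.  599.6]
-0.045 [353.9 589.8]
hole? [344.1 539.4]
```

View pics/j.png

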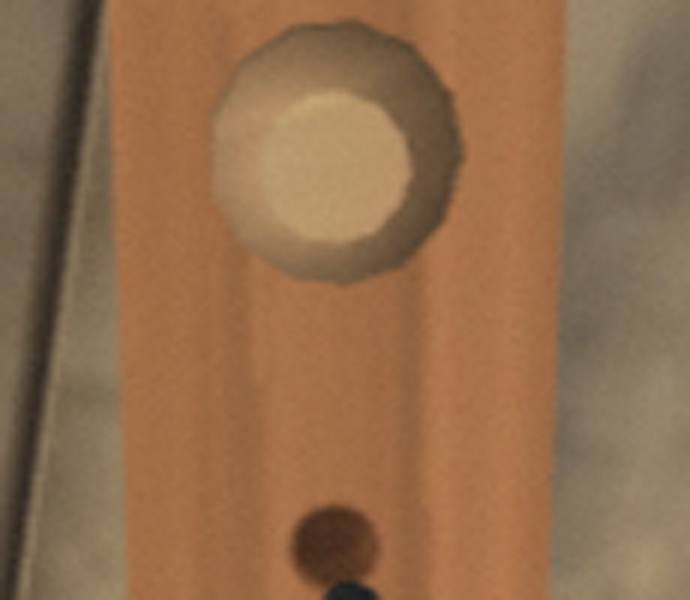

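The picture shows the empty hole at crop (336,547) and the nose tip at (350,590) still a little right of it. The hole projects to TCP x ≈ 0.544, which matches the remembered grasp position. I'll shift and let it settle before inserting.

Request:
servo_tool([
  {"x": -0.0005,"y": 0,"z": 0.001,"wx": 0,"wy": 0,"wz": 0,"claw": 0.01},
  {"x": -0.0005,"y": 0,"z": 0.001,"wx": 0,"wy": 0,"wz": 0,"claw": 0.01},
  {"x": -0.0005,"y": 0,"z": 0.001,"wx": 0,"wy": 0,"wz": 0,"claw": 0.01},
  {"x": -0.0005,"y": 0,"z": 0.001,"wx": 0,"wy": 0,"wz": 0,"claw": 0.01},
  {"x": -0.0005,"y": 0,"z": 0.001,"wx": 0,"wy": 0,"wz": 0,"claw": 0.01},
])

```text
time_s: 15.18
ee_pos: [0.5439, -0.2249, 0.1012]
tool_rot: [0.704, -0.704, -0.064, 0.064]
ft_force: [-0.4, -0.3, -1.3]
gripper_width: 0.164
```

```bash
python3 -c "
from h import *
go([.5442,-.2241,.085],10.55)"
```

```text
t 15.18 p [ 0.5439 -0.2249  0.1012] f [-0.39 -0.3  -1.28] w 0.164
[[ 0.983 -0.    -0.181]
 [ 0.181  0.     0.983]
 [-0.    -1.     0.   ]]
GO xyz [0.0005 0.0162 0.0007] w [-0.0001 -0.0022 -0.0001]
```

Request:
servo_tool([
  {"x": 0.0004,"y": 0.003,"z": 0.0007,"wx": 0,"wy": 0,"wz": 0,"claw": 0.01},
  {"x": 0.0004,"y": 0.006,"z": 0.0007,"wx": 0,"wy": 0,"wz": 0,"claw": 0.01},
  {"x": 0.0004,"y": 0.009,"z": 0.0007,"wx": 0,"wy": 0,"wz": 0,"claw": 0.01},
  {"x": 0.0004,"y": 0.012,"z": 0.0007,"wx": 0,"wy": 0,"wz": 0,"claw": 0.01},
  {"x": 0.0004,"y": 0.012,"z": 0.0007,"wx": 0,"wy": 0,"wz": 0,"claw": 0.01},
])

```text
time_s: 15.6
ee_pos: [0.5435, -0.2238, 0.088]
tool_rot: [0.705, -0.704, -0.064, 0.065]
ft_force: [0.1, 0.6, -1.6]
gripper_width: 0.164
```

Request:
servo_tool([
  {"x": 0,"y": 0.001,"z": 0,"wx": 0,"wy": 0,"wz": 0,"claw": 0.01},
  {"x": 0,"y": 0.002,"z": 0,"wx": 0,"wy": 0,"wz": 0,"claw": 0.01},
  {"x": 0,"y": 0.003,"z": 0,"wx": 0,"wy": 0,"wz": 0,"claw": 0.01},
  {"x": 0,"y": 0.003,"z": 0,"wx": 0,"wy": 0,"wz": 0,"claw": 0.01},
])

```text
time_s: 15.93
ee_pos: [0.5442, -0.2241, 0.0861]
tool_rot: [0.704, -0.704, -0.064, 0.064]
ft_force: [-0.2, -0.8, -1.7]
gripper_width: 0.162
```

```bash
python3 -c "
from h import *
go([.5442,-.2241,.067],10.55)"
```

```text
t 15.93 p [ 0.5442 -0.2241  0.0861] f [-0.2  -0.76 -1.71] w 0.162
[[ 0.983 -0.    -0.181]
 [ 0.181  0.     0.983]
 [-0.    -1.     0.   ]]
GO xyz [ 0.      0.0191 -0.0001] w [-0.0001 -0.0021 -0.0001]
```

The nose is below the rack's top with no contact force, so it is in the hole. Lowering on.

Request:
servo_tool([
  {"x": 0,"y": 0.003,"z": 0,"wx": 0,"wy": 0,"wz": 0,"claw": 0.01},
  {"x": 0,"y": 0.006,"z": 0,"wx": 0,"wy": 0,"wz": 0,"claw": 0.01},
  {"x": 0,"y": 0.009,"z": 0,"wx": 0,"wy": 0,"wz": 0,"claw": 0.01},
  {"x": 0,"y": 0.012,"z": 0,"wx": 0,"wy": 0,"wz": 0,"claw": 0.01},
  {"x": 0,"y": 0.014,"z": 0,"wx": 0,"wy": 0,"wz": 0,"claw": 0.01},
])

```text
time_s: 16.35
ee_pos: [0.5439, -0.2239, 0.0715]
tool_rot: [0.704, -0.704, -0.064, 0.064]
ft_force: [-0.0, 0.0, -1.5]
gripper_width: 0.164
```

Request:
servo_tool([
  {"x": 0,"y": 0.002,"z": 0,"wx": 0,"wy": 0,"wz": 0,"claw": 0.01},
  {"x": 0,"y": 0.003,"z": 0,"wx": 0,"wy": 0,"wz": 0,"claw": 0.01},
  {"x": 0,"y": 0.003,"z": 0,"wx": 0,"wy": 0,"wz": 0,"claw": 0.01},
  {"x": 0,"y": 0.003,"z": 0,"wx": 0,"wy": 0,"wz": 0,"claw": 0.01},
])

```text
time_s: 16.68
ee_pos: [0.5442, -0.2241, 0.0692]
tool_rot: [0.704, -0.704, -0.064, 0.064]
ft_force: [0.7, -0.1, -2.3]
gripper_width: 0.161
```

```bash
python3 -c "
from h import *
go([.5442,-.2241,.0664],10.55)"
```

```text
t 16.68 p [ 0.5442 -0.2241  0.0692] f [ 0.66 -0.14 -2.33] w 0.161
[[ 0.984  0.    -0.181]
 [ 0.181  0.     0.984]
 [ 0.    -1.     0.   ]]
GO xyz [-0.      0.0028  0.    ] w [-0.     -0.0022  0.    ]
```

Request:
servo_tool([
  {"x": 0,"y": 0.001,"z": 0,"wx": 0,"wy": 0,"wz": 0,"claw": 0.01},
  {"x": 0,"y": 0.002,"z": 0,"wx": 0,"wy": 0,"wz": 0,"claw": 0.01},
  {"x": 0,"y": 0.0026,"z": 0,"wx": 0,"wy": 0,"wz": 0,"claw": 0.01},
  {"x": 0,"y": 0.0026,"z": 0,"wx": 0,"wy": 0,"wz": 0,"claw": 0.01},
])

```text
time_s: 17.02
ee_pos: [0.5442, -0.2241, 0.0666]
tool_rot: [-0.704, 0.704, 0.064, -0.064]
ft_force: [0.7, -0.4, -2.0]
gripper_width: 0.164
```

Request:
servo_tool([
  {"x": 0,"y": 0,"z": 0,"wx": 0,"wy": 0,"wz": 0,"claw": 0.01},
  {"x": 0,"y": 0,"z": 0,"wx": 0,"wy": 0,"wz": 0,"claw": 0.01},
])

```text
time_s: 17.18
ee_pos: [0.5442, -0.2241, 0.0666]
tool_rot: [0.704, -0.704, -0.064, 0.064]
ft_force: [0.7, -0.8, -2.1]
gripper_width: 0.166
```

Request:
servo_tool([
  {"x": 0,"y": 0.0007,"z": 0,"wx": 0,"wy": 0,"wz": 0,"claw": 0.01},
  {"x": 0,"y": 0.0007,"z": 0,"wx": 0,"wy": 0,"wz": 0,"claw": 0.01},
  {"x": 0,"y": 0.0007,"z": 0,"wx": 0,"wy": 0,"wz": 0,"claw": 0.01},
])

```text
time_s: 17.43
ee_pos: [0.5443, -0.2242, 0.0664]
tool_rot: [-0.704, 0.704, 0.064, -0.064]
ft_force: [-2.3, 0.1, 2.1]
gripper_width: 0.166
```

Request:
servo_tool([
  {"x": 0,"y": 0.0007,"z": 0,"wx": 0,"wy": 0,"wz": 0,"claw": 0.01},
  {"x": 0,"y": 0.0007,"z": 0,"wx": 0,"wy": 0,"wz": 0,"claw": 0.01},
  {"x": 0,"y": 0.0007,"z": 0,"wx": 0,"wy": 0,"wz": 0,"claw": 0.01},
])

```text
time_s: 17.68
ee_pos: [0.5444, -0.2243, 0.0663]
tool_rot: [-0.704, 0.704, 0.064, -0.064]
ft_force: [-3.4, 0.9, 6.0]
gripper_width: 0.165
```

The shoulder is down on the block at z = 0.0664, the same as at pick-up. I'll relieve the load and open.

Request:
servo_tool([
  {"x": 0,"y": -0.0009,"z": 0,"wx": 0,"wy": 0,"wz": 0,"claw": 0.012},
  {"x": 0,"y": -0.0009,"z": 0,"wx": 0,"wy": 0,"wz": 0,"claw": 0.025},
  {"x": 0,"y": -0.0009,"z": 0,"wx": 0,"wy": 0,"wz": 0,"claw": 0.05},
  {"x": 0,"y": -0.0009,"z": 0,"wx": 0,"wy": 0,"wz": 0,"claw": 0.05},
  {"x": 0,"y": -0.0009,"z": 0,"wx": 0,"wy": 0,"wz": 0,"claw": 0.05},
], grip_force=10)

```text
time_s: 18.1
ee_pos: [0.5443, -0.2241, 0.066]
tool_rot: [0.704, -0.704, -0.064, 0.064]
ft_force: [0.1, -0.1, -0.1]
gripper_width: 0.4
```

Request:
servo_tool([
  {"x": 0,"y": 0,"z": 0,"wx": 0,"wy": 0,"wz": 0,"claw": 0.05},
  {"x": 0,"y": -0.02,"z": 0,"wx": 0,"wy": 0,"wz": 0,"claw": 0.05},
  {"x": 0,"y": -0.06,"z": 0,"wx": 0,"wy": 0,"wz": 0,"claw": 0.05},
  {"x": 0,"y": -0.1,"z": 0,"wx": 0,"wy": 0,"wz": 0,"claw": 0.05},
  {"x": 0,"y": -0.13,"z": 0,"wx": 0,"wy": 0,"wz": 0,"claw": 0.05},
])

```text
time_s: 18.52
ee_pos: [0.5448, -0.2244, 0.1993]
tool_rot: [-0.704, 0.705, 0.065, -0.063]
ft_force: [1.1, -0.1, 0.9]
gripper_width: 0.528
```

Request:
servo_tool([
  {"x": -0.04,"y": -0.03,"z": 0.0,"wx": 0,"wy": 0,"wz": 0,"claw": 0.05},
  {"x": -0.04,"y": -0.06,"z": 0.0,"wx": 0,"wy": 0,"wz": 0,"claw": 0.05},
  {"x": -0.04,"y": -0.06,"z": 0.0,"wx": 0,"wy": 0,"wz": 0,"claw": 0.05},
  {"x": -0.04,"y": -0.06,"z": 0.0,"wx": 0,"wy": 0,"wz": 0,"claw": 0.05},
  {"x": -0.04,"y": -0.06,"z": 0.0,"wx": 0,"wy": 0,"wz": 0,"claw": 0.05},
])

```text
time_s: 18.93
ee_pos: [0.5048, -0.2313, 0.2559]
tool_rot: [-0.704, 0.704, 0.064, -0.064]
ft_force: [-0.1, 0.6, -0.4]
gripper_width: 0.528
```

```bash
python3 -c "
from h import *
st()
w=snap('wrist');a=snap('scene')
for z in(.125,.045): print(proj(w,(.5443,-.2250,z)).round(1))
x=cv2.resize(w['frame'][100:250,230:380],(400,400));y=cv2.resize(a['frame'][190:340,280:430],(400,400))
cv2.imwrite('pics/k.png',np.hstack([x,y]))"
```

```text
t 18.93 p [ 0.5048 -0.2313  0.2559] f [-0.08  0.6  -0.39] w 0.528
[[ 0.984  0.    -0.181]
 [ 0.181 -0.     0.984]
 [ 0.    -1.    -0.   ]]
[318.5 201.4]
[310.5 185.9]
```

View pics/k.png

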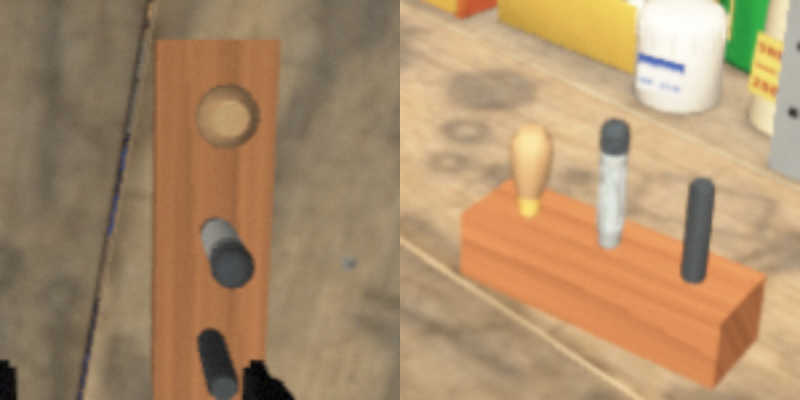

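The punch stands upright in the middle hole, with its cap at about (232,265) in the left crop where predicted. The bradawl and pin punch are unchanged and the gripper is clear.

```bash
python3 -c "
from h import *
print(env.hand_in())"
```

```text
the job is handed in; nothing more can be done
None
```

I marked the drill spot with the centre punch, put it back in the tool block's middle hole, and handed the job in at about 19 s of the 61 s allowed. No verdict was reported.

- **Home in the slot:** the punch met the slot's outer end with about 4 N of side force, 0.3 mm from where the pictures put it. During the press it stayed within about 0.5 mm of that.
- **The snap:** at about 10 N of downward force the reading dropped by roughly 6 N and the tool jumped down 1.8 mm, which I took as the spring snapping. I had no direct reading of the rod's travel. The jump may have carried it close to its stop, but no force reading after it came near the 18 N limit. I lifted off on the next move.
- **Put back:** the punch touched down at the same height as when I picked it up. The last picture shows it upright, with the bradawl and pin punch where they were and the gripper clear.
- **Not checked:** I did not look at the steel block again after the press. The largest side force I read was about 5.5 N, so I don't expect it moved noticeably.
- **Small disagreement:** the punch sat about 1.3 mm off-centre in the gripper pads. I allowed for that when lining it up with the slot.

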